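# Clear the bench after a gel class

## Task

Clear the bench after the gel class. First, before you touch the other things, put the metal cooling block with its tubes into the white foam cold box so that it stays cold; then stand both brown chemical bottles upright in the yellow spill tray, and put the orange gel tray (flat, open side up) and the glass flask (upright) side by side on the floor of the grey wash-up tub. Set each thing down rather than dropping it, and leave the roll of tape and the green bottle where they are.

Things in the scene. Friction and masses are not known exactly. Their poses are not given: they have to be found in the camera images.
- cool_block_mid (a point): loose aluminium cooling block, 60 (own x) x 42 (own y) x 40 mm high, its top face set with six small coloured tube caps (fixed to it, 7 mm higher, 47 mm in all), about 0.26 kg. This point is the centre of the metal block, 20 mm above its underside; z up. Grip across the 42 mm width (own y).
- big_bottle_mid (a point): loose larger brown round bottle with a black cap: body 50 mm in diameter up to 69 mm above its foot, then a shoulder and a 28 mm cap; 104 mm high, about 0.15 kg. This point is on its axis half-way up, 52 mm above the foot; z up.
- small_bottle_mid (a point): loose smaller brown round bottle with a white cap: body 40 mm in diameter up to 55 mm above its foot, then a shoulder and a 24 mm cap; 84 mm high, about 0.09 kg. This point is on its axis half-way up, 42 mm above the foot; z up.
- gel_tray_mid (a point): loose orange gel casting tray: flat floor 75 (own x) x 62 (own y) x 5 mm with a 5 mm thick, 22 mm high wall along each long side, open at both ends; about 0.06 kg. This point is at its middle, 11 mm above its underside; z up (open side). Grip across the 62 mm width (own y), over both walls.
- flask_mid (a point): loose small clear glass conical flask: foot 51 mm in diameter, cone narrowing to a 23 mm neck from 56 to 81 mm above the foot, lip 27 mm wide at 85 mm; about 0.05 kg. This point is on its axis half-way up, 42.5 mm above the foot; z up.
- cold_box: white foam box, open on top, with a blue floor; outside 140 (own x) x 170 (own y) x 70 mm high, walls 22 mm thick, inner floor 96 x 126 mm at 22 mm above the bench. It does not move. Origin: centre of its underside; z up.
- spill_tray: yellow shallow spill tray; outside 120 (own x, 128 with its lip) x 190 (own y) x 22 mm high, walls 4 mm, inner floor 112 x 182 mm at 4 mm above the bench. It does not move. Origin: centre of its underside; z up.
- wash_tub: grey plastic wash-up tub, open on top; outside 150 (own x) x 210 (own y) x 55 mm high, walls 4 mm, inner floor 142 x 202 mm at 4 mm above the bench; small lugs reach 12 mm past its two short ends at the rim. It does not move. Origin: centre of its underside; z up.
- tape_roll: loose roll of grey tape lying flat, 96 mm outside diameter, 76 mm hole, 48 mm high. Bystander. Origin: centre of its underside.
- green_bottle: loose green bottle with an orange cap and a blank label, 60 mm in diameter, 170 mm high. Bystander. Origin: centre of its underside.

How it is judged:
By the outcome, as a careful person would: the job done as asked, in the order asked, and still so for the second after the job is handed in, with the robot touching nothing.
It also fails if it takes over 138 s, if anything falls off the work surface, if the arm or the gripper's body presses on something with over 40 N, if the wrist force passes 120 N, or if a joint passes its speed limit or range.

## Robot

A 7-joint arm with a two-finger parallel gripper is mounted at the origin on the work surface. World frame = base frame: x ahead of the robot, y to its left, z up, the work surface at z = 0. Lengths are in m, angles in rad, forces in N, time in s.
With the tool pointing down it reaches from about 0.4 to 0.85 m from the base axis. Payload 6.9 kg.
Tool frame: the origin (TCP) lies midway between the tips of the shut fingers; the grasp point (between the pads) lies behind it (ctrl.pinch_z is the z of the grasp point in the tool frame, in m); z points along the fingers, y is the direction in which the jaws open and shut (so a half turn about z gives the same grasp; the last joint's range is limited). The gripper opens to 85 mm and grips with 20 to 120 N. Pads are 22 mm wide; open, the fingers measure 114 mm over their backs; the gripper's body (76 mm by 85 mm) begins 54 mm behind the grasp point. The pads swing forward as they close: fully open they stand 13 mm farther back than shut.
Start: joints at [1.427, 0.507, -0.238, 1.5, 0.126, 1.149, -0.155], TCP at [0.154, -0.606, 0.231] pointing down, gripper open.
Joint ranges: [-3.08, 3.08], [-0.24, 2.05], [-1.43, 1.35], [0, 2.5], [-1.52, 4.66], [0.17, 1.96], [-2.89, 2.89]. Speed limits (rad/s): [2.39, 2.39, 3.14, 3.14, 3.14, 3.14, 3.14].

## Interface

Orientations are given as a unit quaternion [w, x, y, z].
In Python, from station import ctrl, get_state, vision, ticket, models gives the robot as it stands. Calls block until the motion is done:
- ctrl.movep(position, orientation): joint-space move of the TCP to a pose.
- ctrl.movel(position, frame=None, max_speed=0.15): straight line of the TCP; frame=None keeps the orientation; max_speed is the mean speed in m/s.
- ctrl.set_joints(angles): joint-space move.
- ctrl.ungrasp() and ctrl.close_gripper(force=None): open the fingers fully, or close them until they stop; force is the grip in N (None keeps the last).
- ctrl.pause(seconds).
- ctrl.ik(position, orientation): joint angles nearest the present ones, or None.
- get_state(): the state.
- vision.grab_frame(name): name is "side" or "top"; returns (picture, depth): 480x640x3 uint8, blue, green, red; 480x640 float32, m along the optical axis (not along the pixel's ray), 0 where there is no reading.
- vision.camera_info(name): a dict with "mtx" (3x3 intrinsics, pixels), "R" (3x3) and "t" (3): a world point X has camera coordinates R X + t. Camera axes: x right, y down, z forward; pixel columns grow to the right and rows downward; lengths in m; the calibration is good to about 2 mm. A picture is of the moment at which its call begins. camera_info takes no time and is no camera call.
A pose or a line that the arm cannot do raises ctrl.Unreachable and nothing moves.
- ticket.close_job(): hands the job in, once; it reports no verdict.
Trained networks look in the newest picture that a camera, given by its name, has taken for a name from the list of things; names that differ only in an ending like _2 or _b are one class to them, and where a whole thing is asked for, a point or a joint stands for the part that bears it (a point fixed in the world has none). Each returns a list of dicts, best first, with "p" (0 to 1); they miss things now and then, are a little off and sometimes report something else, mostly with a low value. They report only what shows in the picture. A call takes as long as a camera call.
- models.recognise(camera, target): "point" ([column, row] in pixels, amid what is visible of it).
- models.masks_of(camera, target): "mask" (480x640 bool, what is visible of it) and "point" ([column, row] in pixels, amid what is visible of it).
The state is a dict: "time": time; "qpos": joint angles; "qd": joint speeds; "tau": joint torques, N m; "tcp_pos": TCP position; "eef_rot": TCP orientation; "contact_force": force on the tool from outside, world axes, zero at the start; "wrist_torque": the same for the moment, N m; "width": finger opening in m.
Only numpy, scipy, OpenCV 4.12 (cv2) and the standard library are available. Lean on these libraries where they do the work, as an engineer would, in place of code of your own. Each camera call takes 0.05 s, during which the arm holds its last target.

## Working session

There is one attempt and no reset: what is moved stays moved. The work goes in short steps, each a Python script; the robot and the scene stay as the last script left them, time stands still between calls to the robot, and variables do not carry over. Pictures are saved under pics/ and viewed, and the job is handed in when it is done.

```bash
mkdir -p pics; ls
python3 - <<'E'
from station import ctrl,get_state,vision,ticket,models
import cv2,numpy as np
print(ctrl.pinch_z); s=get_state(); print(s['time'],s['eef_rot'],s['width'])
for n in('side','top'):
    p,d=vision.grab_frame(n); cv2.imwrite(f'pics/{n}0.png',p); np.save(f'pics/{n}0.npy',d)
    c=vision.camera_info(n); print(n,c['mtx'],-c['R'].T@c['t'],c['R'])
E
```

```text
pics
-0.0187
0.0 [-8.91472225e-04  9.92207958e-01  1.24589545e-01 -1.40228784e-04] 0.0853549422477934
side [[498.48587936   0.         318.0974307 ]
 [  0.         498.48587936 235.39809009]
 [  0.           0.           1.        ]] [0.30607603 0.68394273 0.65262572] [[-0.95042341 -0.31061074 -0.01470736]
 [-0.16831758  0.55364404 -0.81556574]
 [ 0.26146612 -0.77265726 -0.57847751]]
top [[542.14833215   0.         318.08622793]
 [  0.         542.14833215 248.56396119]
 [  0.           0.           1.        ]] [ 0.51865927 -0.10247811  1.37292272] [[ 0.00873821 -0.9999611  -0.00120435]
 [-0.99933377 -0.00869004 -0.03544716]
 [ 0.03543531  0.00151329 -0.99937083]]
```

View pics/side0.png

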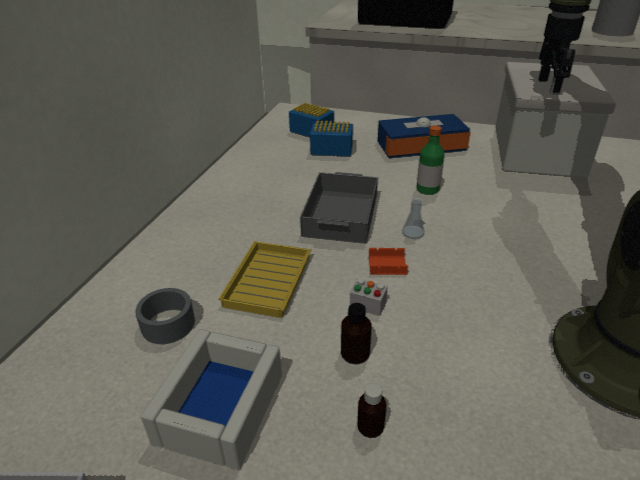

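View pics/top0.png

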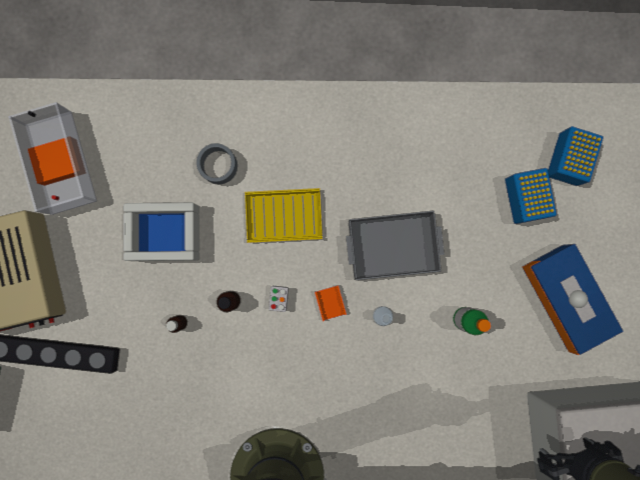

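```bash
cat > h.py <<'E'
from station import ctrl,get_state,vision,ticket,models
import cv2,numpy as np
from scipy.spatial.transform import Rotation as Ro
def cloud(n,d,mask):
    c=vision.camera_info(n); v,u=np.nonzero(mask&(d>0)); z=d[v,u]; K=c['mtx']
    P=np.c_[(u-K[0,2])/K[0,0]*z,(v-K[1,2])/K[1,1]*z,z]
    return (P-c['t'])@c['R']
def onplane(n,pts,z):
    c=vision.camera_info(n); K=c['mtx']; o=-c['R'].T@c['t']
    p=np.atleast_2d(np.asarray(pts,float)); r=np.c_[(p-K[[0,1],[2,2]])/K[0,0],np.ones(len(p))]@c['R']
    return o+r*((z-o[2])/r[:,2:])
def rect(P):
    (c,s,a)=cv2.minAreaRect((P[:,:2]*1000).astype(np.float32)); return np.round(c,1),np.round(s,1),round(a,1)
E
python3 - <<'E'
from h import *
T="cool_block_mid big_bottle_mid small_bottle_mid gel_tray_mid flask_mid cold_box spill_tray wash_tub tape_roll green_bottle".split()
for n in('top','side'):
    p,d=vision.grab_frame(n); vis=p.copy()
    for t in T:
        r=models.masks_of(n,t)
        print(n,t,[(round(x['p'],2),np.round(x['point']).tolist(),int(x['mask'].sum())) for x in r[:3]])
        if not r: continue
        m=r[0]['mask']; np.save(f'pics/{n}_{t}.npy',m); P=cloud(n,d,m)
        if len(P)==0: print('nodepth'); continue
        zt=np.percentile(P[:,2],98)
        print('   med',np.round(np.median(P,0)*1000),'z2,50,98',np.round(np.percentile(P[:,2],[2,50,98])*1000), 'rect',rect(P),'top',rect(P[P[:,2]>zt-.012]))
        vis[m]=vis[m]//2+np.array([128,0,128],np.uint8)//1
    cv2.imwrite(f'pics/{n}_m.png',vis)
print(get_state()['time'])
E
```

```text
top cool_block_mid [(0.7, [280.0, 299.0], 472)]
   med [444.  -6.  41.] z2,50,98 [-2. 41. 51.] rect (array([441.8,  -3.8]), array([65.2, 48.6]), 0.6) top (array([443. ,  -3.9]), array([41.8, 59.4]), 84.2)
top big_bottle_mid [(0.6, [228.0, 301.0], 412)]
   med [439. 111.  72.] z2,50,98 [ 10.  72. 107.] rect (array([436.1, 117.3]), array([49. , 48.7]), 45.2) top (array([435.7, 118. ]), array([26.9, 27.4]), 66.3)
top small_bottle_mid [(0.85, [176.0, 320.0], 290), (0.46, [397.0, 240.0], 5595)]
   med [382. 238.  58.] z2,50,98 [ 5. 58. 86.] rect (array([375.2, 246.1]), array([39.5, 47.8]), 83.5) top (array([378.8, 245.4]), array([21.5, 21.7]), 85.5)
top gel_tray_mid [(0.67, [330.0, 305.0], 786)]
   med [ 431. -134.    6.] z2,50,98 [-2.  6. 25.] rect (array([ 430.8, -132.6]), array([77.6, 65.8]), 14.9) top (array([ 432. , -132.4]), array([73.3, 62. ]), 16.0)
top flask_mid [(0.59, [385.0, 318.0], 296)]
   med [ 402. -260.   31.] z2,50,98 [ 1. 31. 86.] rect (array([ 399.7, -261.2]), array([42.7, 48.6]), 67.4) top (array([ 400.2, -263.8]), array([23.6, 23.5]), 45.6)
top cold_box [(0.63, [161.
[... 2622 characters left out ...]
]), array([129.5, 194.7]), 3.6)
side wash_tub [(0.75, [337.0, 211.0], 4423)]
   med [ 579. -300.   17.] z2,50,98 [ 1. 17. 55.] rect (array([ 588.5, -331. ]), array([167.3, 337.7]), 6.4) top (array([ 574.2, -284.1]), array([149.7, 241.5]), 6.2)
side tape_roll [(0.56, [168.0, 319.0], 2526), (0.28, [417.0, 223.0], 683)]
   med [771. 164.  31.] z2,50,98 [-0. 31. 49.] rect (array([778.4, 134. ]), array([ 96.3, 147.8]), 11.0) top (array([773.7, 158.6]), array([94.4, 96.2]), 22.4)
side green_bottle [(0.63, [432.0, 165.0], 1334)]
   med [ 393. -445.   81.] z2,50,98 [  6.  81. 170.] rect (array([ 404.2, -548.4]), array([ 61.8, 234.4]), 7.5) top (array([ 393.1, -464.7]), array([29.2, 25. ]), 83.2)
1.2
```

```bash
python3 -c "
import cv2
p=cv2.imread('pics/top0.png')[140:340,100:500];cv2.imwrite('pics/topc.png',cv2.resize(p,None,fx=2,fy=2,interpolation=3))"
```

```text
(no output)
```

View pics/topc.png

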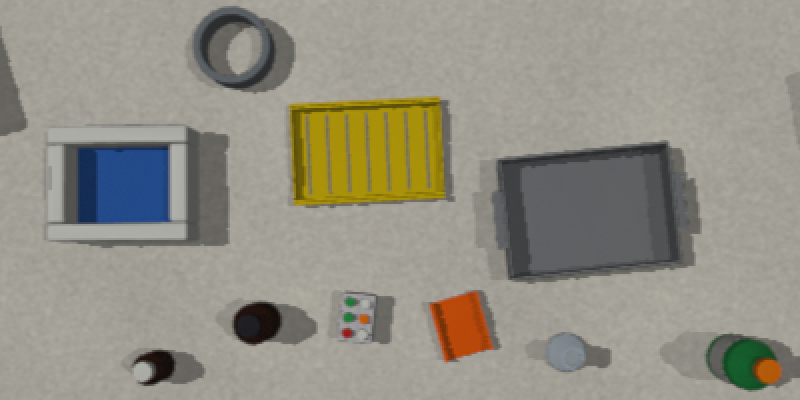

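View pics/top_m.png

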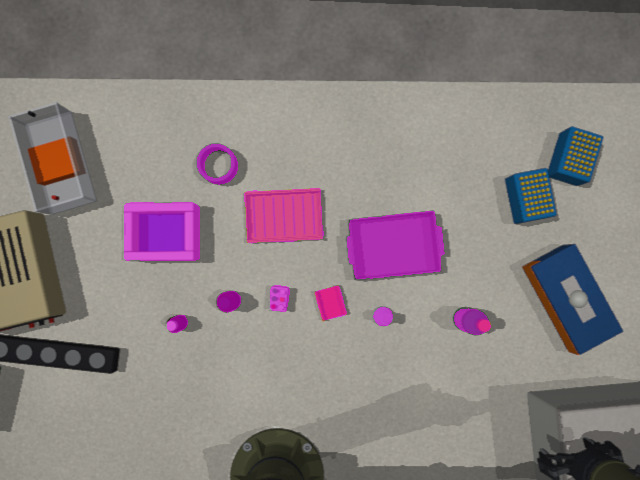

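```bash
cat >> h.py <<'E'
import math
def quat(a):
    y=np.array([math.cos(a),math.sin(a),0]);z=np.array([0,0,-1.]);x=np.cross(y,z)
    q=Ro.from_matrix(np.c_[x,y,z]).as_quat(); return q[[3,0,1,2]]
def best(pos,a):
    q0=np.array(get_state()['qpos']);o=[]
    for k in (a,a+math.pi):
        j=ctrl.ik(pos,quat(k))
        if j is not None: o.append((np.abs(np.array(j)-q0).max(),k))
    return min(o)[1] if o else None
def F(): return np.array(get_state()['contact_force'])
def rep(m=''):
    s=get_state();print(m,'t',round(s['time'],2),'tcp',np.round(np.array(s['tcp_pos'])*1000,1),'w',round(s['width']*1000,1),'F',np.round(s['contact_force'],2),'q',np.round(s['qpos'],2))
def pick(x,y,z,a,force,hi=0.25,app=None):
    """straight down grasp, lift to hi"""
    k=best([x,y,hi],a); ctrl.movep([x,y,hi],quat(k)); rep('above')
    if app: ctrl.movel([x,y,app],max_speed=0.2)
    ctrl.movel([x,y,z],max_speed=0.08); rep('down')
    ctrl.close_gripper(force=force); rep('grip')
    ctrl.movel([x,y,hi],max_speed=0.12); rep('lift')
def place(x,y,z,a,hi=0.25,thr=1.5,app=0.04):
    """z = expected tcp z at touchdown"""
    k=best([x,y,hi],a); ctrl.movep([x,y,hi],quat(k)); ctrl.movel([x,y,z+app],max_speed=0.12); ctrl.pause(.3)
    f0=F()[2]; rep('pre'); ctrl.movel([x,y,z+0.004],max_speed=0.04)
    for i in range(8):
        ctrl.movel([x,y,z+0.003-i*0.001],max_speed=0.02); ctrl.pause(.1)
        if F()[2]-f0>thr: break
    rep('touch %d'%i); ctrl.ungrasp(); ctrl.pause(.2); rep('open')
    ctrl.movel([x,y,hi],max_speed=0.12); rep('up')
E
python3 - <<'E'
from h import *
p,d=vision.grab_frame('side')
r=models.masks_of('side','cold_box')
for x in r:
  P=cloud('side',d,x['mask']); print(x['p'],rect(P[P[:,2]>.062]))
p,d=vision.grab_frame('top')
r=models.masks_of('top','cold_box')
P=cloud('top',d,r[0]['mask']); print(rect(P[P[:,2]>.062]))
for pos,a in [([.442,-.0015,.006],85),([.604,.286,.03],91),([.435,.12,.037],0),([.378,.248,.022],0),([.65,.03,.04],3.4),([.65,-.05,.04],3.4),([.431,-.13,0.0],106),([.575,-.32,0.004],96),([.4,-.262,.045],6),([.575,-.23,.05],6)]:
  b=best(pos,math.radians(a)); b2=best([pos[0],pos[1],.25],math.radians(a)); print(pos,b,b2)
E
```

```text
0.6 (array([601.2, 288.9]), array([140.1, 171. ]), 1.2)
(array([604. , 284.2]), array([140.2, 171.5]), 1.4)
[0.442, -0.0015, 0.006] 1.4835298641951802 1.4835298641951802
[0.604, 0.286, 0.03] 1.5882496193148399 1.5882496193148399
[0.435, 0.12, 0.037] 0.0 0.0
[0.378, 0.248, 0.022] 3.141592653589793 0.0
[0.65, 0.03, 0.04] 0.059341194567807204 0.059341194567807204
[0.65, -0.05, 0.04] 0.059341194567807204 0.059341194567807204
[0.431, -0.13, 0.0] 1.8500490071139892 4.991641660703783
[0.575, -0.32, 0.004] 4.81710873550435 4.81710873550435
[0.4, -0.262, 0.045] 0.10471975511965978 0.10471975511965978
[0.575, -0.23, 0.05] 0.10471975511965978 0.10471975511965978
```

Run:
```python
from h import *
s=get_state()['tcp_pos']; ctrl.movel([s[0],s[1],0.32])
pick(.442,-.0015,.006,math.radians(85.2),50,hi=.26,app=.1)
p,d=vision.grab_frame('side'); cv2.imwrite('pics/s1.png',p)
```

```text
above t 4.53 tcp [442.2  -2.4 259.8] w 85.4 F [ 0.67 -0.08  0.53] q [ 0.91  0.44 -1.38  1.89  0.47  1.2   0.85]
down t 6.81 tcp [442.2  -1.5   6.3] w 85.1 F [-1.13  0.06  0.15] q [ 0.55  0.75 -0.94  2.22  1.02  0.71  0.35]
grip t 7.28 tcp [442.2  -1.3   6.4] w 41.3 F [-1.29  0.16  5.09] q [ 0.55  0.75 -0.94  2.22  1.02  0.71  0.35]
lift t 9.55 tcp [441.8  -1.5 259.6] w 41.4 F [-0.06  0.39 -1.27] q [ 0.89  0.43 -1.35  1.9   0.45  1.19  0.87]
```

View pics/s1.png

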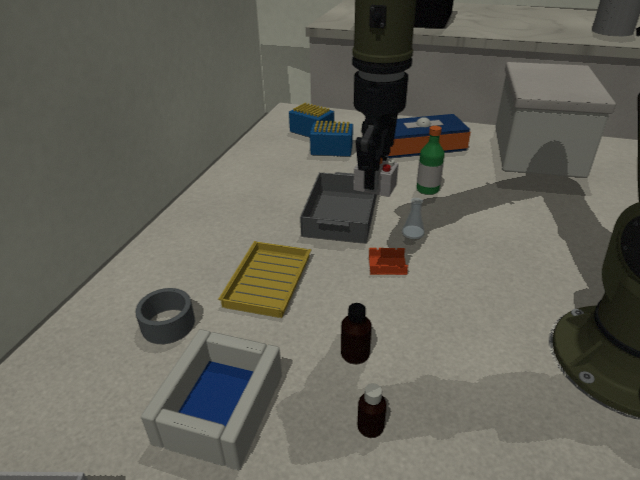

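The block is in the gripper at about (378,178), level, and nothing else has moved. I'll place it next.

Run:
```python
from h import *
place(.6028,.2865,.0285,math.radians(91.3),hi=.26,thr=3,app=.07)
for n in('side','top'):
  p,d=vision.grab_frame(n); cv2.imwrite(f'pics/{n}2.png',p)
```

```text
pre t 12.65 tcp [602.9 286.5  98.8] w 41.6 F [ 0.09 -0.1  -1.96] q [ 0.03  0.86 -0.99  1.54  0.76  1.16  0.48]
touch 4 t 16.2 tcp [602.9 286.6  28.5] w 41.4 F [-1.52 -1.29  5.72] q [ 0.01  0.93 -0.94  1.6   0.84  1.06  0.42]
open t 16.91 tcp [602.8 286.5  27.5] w 85.3 F [ 0.1  -0.08 -0.34] q [ 0.01  0.94 -0.94  1.6   0.84  1.06  0.42]
up t 18.99 tcp [602.7 286.3 259.3] w 85.7 F [-0.2   0.39  0.22] q [ 0.04  0.72 -1.07  1.32  0.62  1.45  0.61]
```

View pics/side2.png

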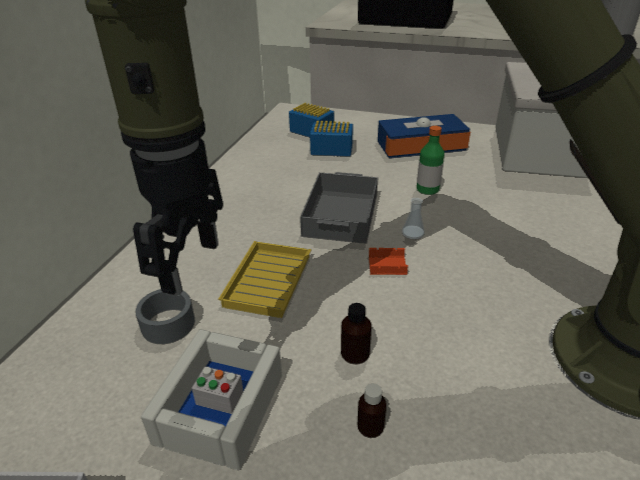

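The cooling block sits level on the blue floor of the cold box, at about (217,388). Next are the two bottles.

Run:
```python
from h import *
pick(.435,.1205,.037,0.0,40,hi=.27,app=.15)
place(.6463,.0344,.041,math.radians(3.4),hi=.26,thr=3,app=.05)
pick(.378,.248,.022,0.0,40,hi=.26,app=.13)
for n in('side','top'):
  p,d=vision.grab_frame(n); cv2.imwrite(f'pics/{n}3.png',p)
```

```text
above t 20.19 tcp [435.6 121.  270.3] w 85.4 F [ 0.92 -0.13  0.43] q [ 0.33  0.27 -0.84  1.86  0.22  1.11 -0.59]
down t 22.51 tcp [435.2 120.5  37.4] w 85.5 F [0.27 0.08 0.5 ] q [ 0.07  0.58 -0.58  2.18  0.62  0.55 -0.97]
grip t 22.94 tcp [435.1 120.5  37.4] w 48.9 F [-1.97  0.4   5.89] q [ 0.07  0.58 -0.58  2.18  0.62  0.55 -0.97]
lift t 25.03 tcp [434.7 120.4 269.5] w 49.0 F [-0.29 -0.64 -1.85] q [ 0.34  0.27 -0.85  1.86  0.22  1.11 -0.6 ]
pre t 27.8 tcp [646.4  34.4  91.3] w 48.7 F [ 1.11 -0.66 -2.36] q [ 0.3   0.75 -0.7   1.61  0.55  0.99 -0.51]
touch 3 t 30.5 tcp [646.4  34.5  41.6] w 48.8 F [-2.98  0.12  4.94] q [ 0.28  0.8  -0.66  1.65  0.6   0.9  -0.55]
open t 31.16 tcp [646.3  34.4  41. ] w 85.5 F [-0.03  0.37  0.51] q [ 0.28  0.8  -0.66  1.65  0.6   0.9  -0.55]
up t 33.13 tcp [646.1  34.3 259.3] w 85.4 F [0.67 0.58 0.63] q [ 0.33  0.6  -0.77  1.38  0.42  1.32 -0.39]
above t 34.42 tcp [379.3 247.5 260. ] w 85.8 F [-0.19 -0.45 -0.72] q [ 0.07  0.3  -0.93  1.87  0.27  1.1  -0.96]
down t 36.73 tcp [378.3 248.1  22.4] w 85.3 F [-0.07  0.19 -0.5 ] q [-0.22  0.62 -0.62  2.19  0.71  0.54 -1.38]
grip t 37.22 tcp [378.1 248.   22.3] w 38.8 F [-0.83 -0.4   5.23] q [-0.22  0.62 -0.62  2.19  0.71  0.54 -1.38]
lift t 39.35 tcp [377.8 247.8 259.6] w 38.9 F [ 0.62 -0.21 -0.8 ] q [ 0.08  0.3  -0.93  1.88  0.27  1.1  -0.96]
```

View pics/side3.png

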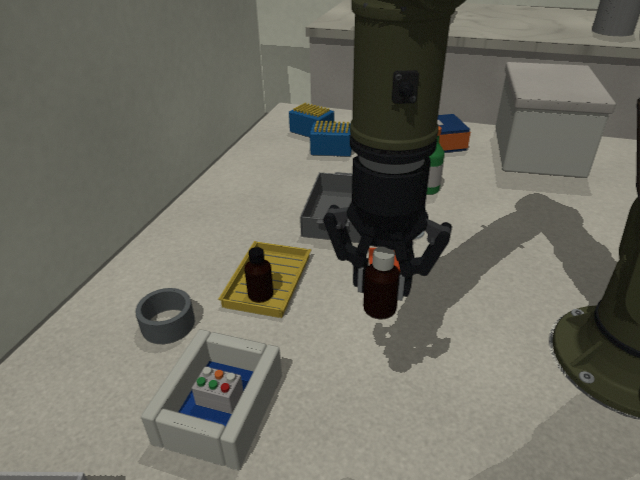

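The big bottle stands upright in the spill tray at (259,278), and the small one is in the gripper at (381,290).

Run:
```python
from h import *
place(.6517,-.0554,.0262,math.radians(3.4),hi=.26,thr=3,app=.05)
pick(.4315,-.1305,.001,math.radians(106),30,hi=.25,app=.08)
for n in('side','top'):
  p,d=vision.grab_frame(n); cv2.imwrite(f'pics/{n}4.png',p)
```

```text
pre t 42.94 tcp [651.8 -55.4  76.4] w 39.1 F [ 0.4   0.31 -0.35] q [ 0.45  0.78 -0.72  1.6   0.59  0.99 -0.4 ]
touch 3 t 45.64 tcp [651.9 -55.4  26.5] w 39.0 F [-0.4  -0.48  2.82] q [ 0.43  0.84 -0.68  1.64  0.64  0.9  -0.44]
open t 46.37 tcp [651.7 -55.4  26.2] w 85.1 F [-0.34  0.21  0.44] q [ 0.43  0.84 -0.68  1.64  0.64  0.9  -0.44]
up t 48.47 tcp [651.5 -55.5 259.3] w 85.4 F [ 0.08 -0.09  0.15] q [ 0.48  0.62 -0.8   1.36  0.44  1.34 -0.27]
above t 49.39 tcp [ 432.6 -130.3  250.4] w 85.6 F [-0.71 -0.66  0.41] q [ 0.68  0.24 -0.56  1.9   0.15  1.04 -1.23]
down t 51.53 tcp [ 431.8 -130.6    1.4] w 85.3 F [ 0.4  -0.04  0.29] q [ 0.45  0.61 -0.32  2.21  0.49  0.39 -1.56]
grip t 51.88 tcp [ 431.7 -130.6    1.5] w 61.4 F [-0.5   0.34  6.26] q [ 0.45  0.61 -0.32  2.21  0.49  0.39 -1.56]
lift t 54.11 tcp [ 431.3 -130.4  249.6] w 61.2 F [-0.52 -0.12 -0.92] q [ 0.69  0.25 -0.57  1.9   0.15  1.04 -1.24]
```

View pics/side4.png

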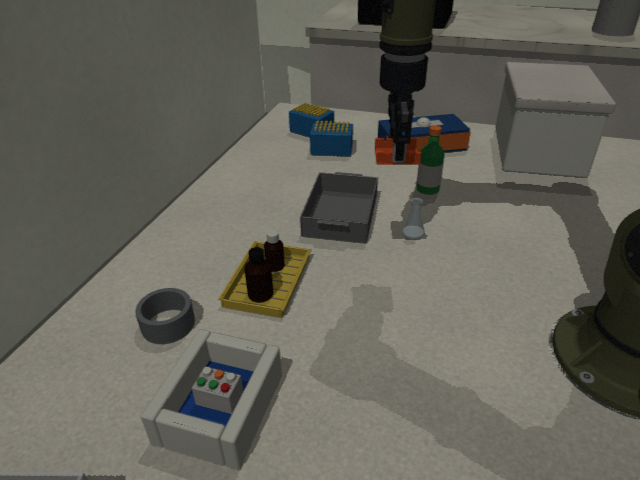

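Both bottles stand upright in the tray, at (259,278) and (274,252). The gel tray is held level at (398,150).

Run:
```python
from h import *
place(.5792,-.3218,.0055,math.radians(96.25),hi=.25,thr=2.5,app=.075)
pick(.399,-.262,.045,math.radians(6.25),20,hi=.27,app=.15)
for n in('side','top'):
  p,d=vision.grab_frame(n); cv2.imwrite(f'pics/{n}5.png',p)
```

```text
pre t 57.03 tcp [ 579.3 -321.8   80.8] w 61.3 F [ 0.5  -0.42 -0.74] q [ 0.71  0.72 -0.42  1.57  0.34  0.92 -1.29]
touch 4 t 60.71 tcp [ 579.3 -321.9    5.6] w 61.5 F [-2.25  0.36  9.46] q [ 0.68  0.81 -0.38  1.63  0.39  0.78 -1.33]
open t 61.27 tcp [ 579.2 -321.7    4.4] w 85.3 F [-0.33 -0.35  0.05] q [ 0.68  0.81 -0.38  1.63  0.39  0.78 -1.33]
up t 63.47 tcp [ 579.  -321.7  249.4] w 85.6 F [-0.87  0.24  0.28] q [ 0.73  0.58 -0.46  1.36  0.26  1.27 -1.21]
above t 64.67 tcp [ 399.6 -262.   270. ] w 85.1 F [ 0.82 -0.09  0.34] q [ 0.62  0.24 -0.12  1.81  0.03  1.09 -2.54]
down t 66.88 tcp [ 399.2 -262.2   45.4] w 85.4 F [ 0.02 -0.38  0.32] q [ 0.59  0.54 -0.09  2.11  0.1   0.5  -2.6 ]
grip t 67.47 tcp [ 399.2 -262.    45.2] w 25.9 F [0.75 0.86 2.99] q [ 0.59  0.54 -0.09  2.11  0.1   0.5  -2.6 ]
lift t 69.49 tcp [ 398.8 -261.9  269.5] w 25.8 F [-0.39  0.79  0.25] q [ 0.62  0.24 -0.12  1.81  0.03  1.09 -2.54]
```

View pics/side5.png

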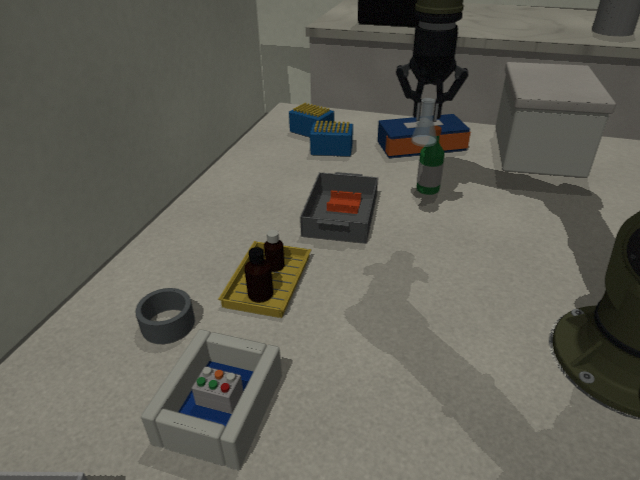

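View pics/top5.png

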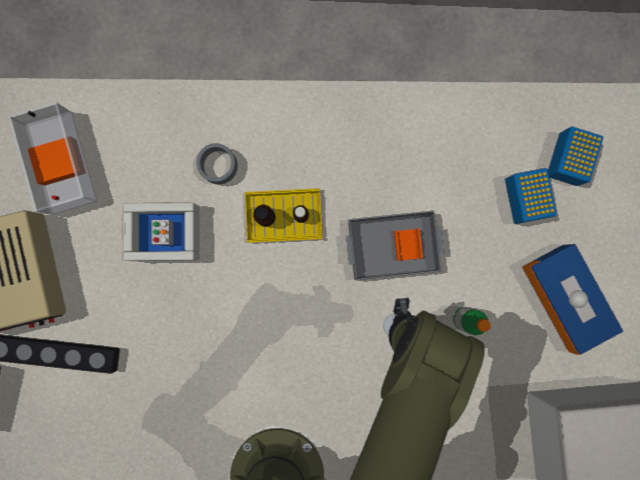

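```bash
python3 -c "
import cv2
p=cv2.imread('pics/side5.png')[30:230,290:490];cv2.imwrite('pics/z5.png',cv2.resize(p,None,fx=3,fy=3,interpolation=2))"
```

```text
(no output)
```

View pics/z5.png

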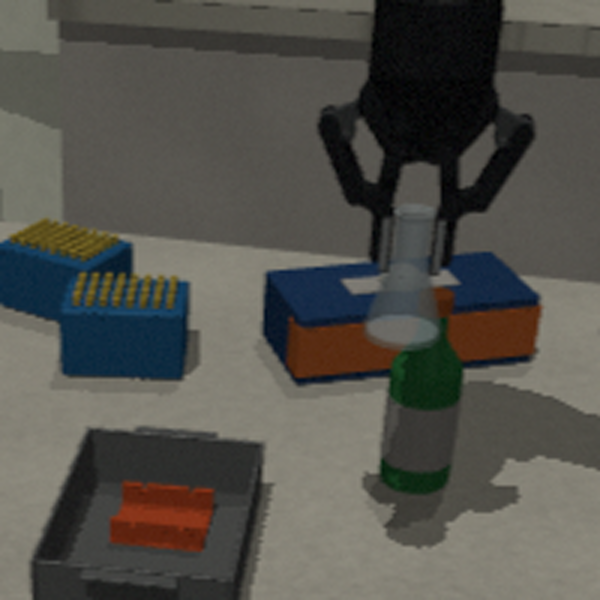

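Run:
```python
from h import *
c=vision.camera_info('side')
for z in(.31,.225):
  X=c['R']@np.array([.399,-.262,z])+c['t'];u=c['mtx']@X;u=u/u[2];print(u[:2],(u[:2]-[290,30])*3)
```

```text
[428.18092818  99.49561114] [414.54278453 208.48683342]
[423.40344802 140.62938228] [400.21034406 331.88814683]
```

The projected vertical matches the flask's axis, so it hangs upright.

Run:
```python
from h import *
place(.5693,-.2313,.0493,math.radians(6.25),hi=.27,thr=2,app=.06)
s=get_state()['tcp_pos']; ctrl.movep([.45,0.1,.35],quat(best([.45,.1,.35],0.)))
rep()
T="cool_block_mid big_bottle_mid small_bottle_mid gel_tray_mid flask_mid tape_roll green_bottle".split()
for n in('side','top'):
  p,d=vision.grab_frame(n); cv2.imwrite(f'pics/{n}6.png',p)
  for t in T:
    r=models.masks_of(n,t)
    if r:
      P=cloud(n,d,r[0]['mask']); zt=np.percentile(P[:,2],98); print(n,t,round(r[0]['p'],2),np.round(r[0]['point']),round(zt*1000),rect(P[P[:,2]>zt-.012]))
```

```text
pre t 72.11 tcp [ 569.4 -231.3  109.6] w 25.5 F [-0.16  0.68  0.26] q [ 0.44  0.6  -0.15  1.69  0.11  0.86 -2.79]
touch 4 t 75.41 tcp [ 569.4 -231.3   49.2] w 25.8 F [-2.35  0.59  7.46] q [ 0.43  0.68 -0.13  1.74  0.13  0.73 -2.8 ]
open t 76.22 tcp [ 569.3 -231.3   48.3] w 85.3 F [-0.94 -1.29 -0.09] q [ 0.43  0.68 -0.13  1.74  0.13  0.73 -2.8 ]
up t 78.22 tcp [ 569.1 -231.2  269.3] w 85.6 F [-0.28 -0.4   0.58] q [ 0.44  0.46 -0.16  1.47  0.07  1.22 -2.76]
 t 80.15 tcp [450.3  99.5 349.8] w 85.3 F [-0.13 -0.27 -0.23] q [ 0.47  0.24 -0.94  1.68  0.2   1.33 -0.52]
side cool_block_mid 0.81 [218. 393.] 70 (array([589. , 289.1]), array([53. , 88.5]), 77.4)
side big_bottle_mid 0.77 [257. 273.] 108 (array([644.1,  36.5]), array([26. , 30.5]), 12.6)
side small_bottle_mid 0.66 [350. 202.] 85 (array([ 567.9, -236. ]), array([19.6, 25.4]), 87.6)
side gel_tray_mid 0.69 [350. 204.] 27 (array([ 574.7, -289.7]), array([ 73.1, 125.8]), 7.1)
side flask_mid 0.86 [339. 208.] 88 (array([ 568.1, -229.4]), array([20. , 29.5]), 16.7)
side tape_roll 0.89 [166. 312.] 49 (array([773.7, 158.9]), array([94.7, 96.6]), 52.2)
side green_bottle 0.81 [433. 163.] 169 (array([ 393.3, -463.2]), array([26.6, 24.8]), 23.7)
top cool_block_mid 0.83 [160. 232.] 72 (array([603.2, 281.7]), array([56.2, 42.1]), 0.4)
top big_bottle_mid 0.64 [264. 216.] 111 (array([646.9,  31.9]), array([26.2, 27.7]), 1.1)
top small_bottle_mid 0.68 [301. 213.] 92 (array([652.1, -57.8]), array([21.4, 22. ]), 89.4)
top gel_tray_mid 0.79 [408. 246.] 30 (array([ 579.7, -325.2]), array([74.2, 63.2]), 6.4)
top flask_mid 0.64 [376. 248.] 91 (array([ 570.3, -234.3]), array([23.7, 23.5]), 46.7)
top tape_roll 0.98 [214. 154.] 53 (array([777. , 153.1]), array([94.8, 94.1]), 4.7)
top green_bottle 0.67 [470. 325.] 173 (array([ 395.2, -469.5]), array([27.8, 25.9]), 63.8)
```

View pics/side6.png

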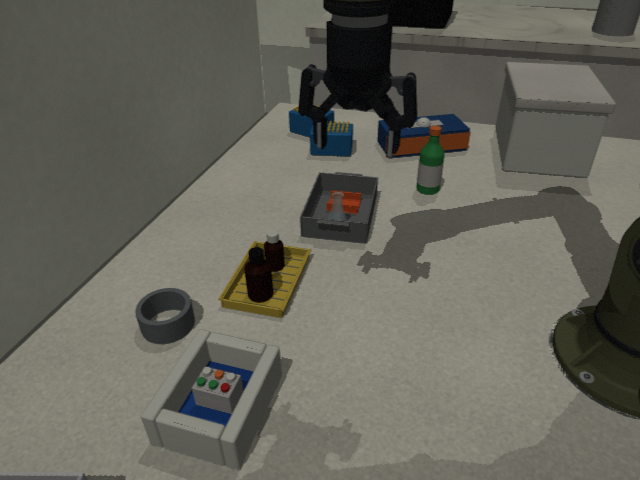

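View pics/top6.png

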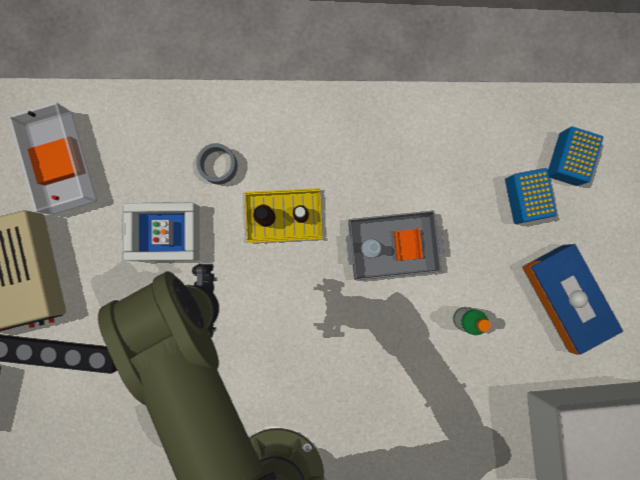

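Everything is in place: the block at (218,388), the bottles at (259,275) and (274,252), and the flask and gel tray in the tub at (338,205) and (345,202). The tape and the green bottle haven't moved.

```bash
python3 -c "
from station import *
ticket.close_job()"
```

```text
the job is handed in; nothing more can be done
```

The bench is cleared and the job is handed in, at about 81 s on the robot's clock (limit 138 s). No verdict comes back, so this rests on my own checks.

- **Order:** The cooling block went into the cold box first. Then I placed the big bottle, small bottle, gel tray and flask. I lowered each until it touched before letting go; contact forces were under 10 N.
- **Final pictures (top and side):**
  - The block sits level on the floor of the cold box.
  - Both bottles stand upright in the spill tray.
  - The gel tray lies flat, open side up, beside the upright flask on the tub floor.
- **Heights and positions:** Measured heights fit each object resting on its container's floor. Positions were within about 5 mm of the targets.
- **Left alone:** The tape roll and green bottle stayed where they were, within about 2 mm of camera noise. The gripper finished open, clear of everything.

**Disagreements:**
- The two cameras differed by 3–5 mm in y throughout, so I used the average.
- In the last side view, the network mistook the flask for the small bottle. It also merged other things into the block and gel tray outlines there. The top view and both pictures were clear on all of these.

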